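# Release a kiln logger from its dock and rack it

### The job

The orange temperature logger is charged and wanted at the kiln. Press it into its bay of the sloping charging dock until the catch lets go and it springs up, then lift it out and stand it fully down in either pocket of the wooden carry rack, crown up. Leave the blue logger locked in the dock and do not disturb the teapot, cups and stamp standing about.

Things in the scene. Friction and masses are not known exactly. Their poses are not given: they have to be found in the camera images.
- dock_head: fixed grey block of the charging dock, 70 mm (x, up its slope) x 136 mm (y) x 80 mm (z), its flat face leaning 25 degrees towards the robot. Origin: centre of the face, 98 mm above the worktop; z points out of the face, up and towards the robot; x up the slope, away from it. Two bays in the face, 66 mm apart along y, are 31 x 23 mm wells (long side along x) running straight in along -z
- bay_left (a point): centre of the mouth of the bay at the dock's +y, in the face; axes as dock_head. Either logger may be in either bay
- bay_right (a point): centre of the mouth of the bay at the dock's -y, in the face; axes as dock_head
- lift_left (a joint): sprung floor of the left bay, m along the bay: 0 locked (at the start), negative pressed in (stop at -0.0055), 0.026 sprung up. Pressed in 4 mm or more (about 3 N) its catch lets go; as the finger backs off, it raises the logger 26 mm at up to 0.2 m/s and holds it there with about 1.5 N. It does not lock again
- lift_right (a joint): the same for the right bay
- logger_orange: loose 50 g logger: slab 28 (x) x 20 (y) x 62 mm (z), lower half white, upper orange, then an orange crown 8 mm high, tapering from 19 to 11 mm diameter. Origin: centre of the underside; z to the crown. Stands in a bay, leaning with it, 1.5 mm play each side. Locked, only the crown stands out of the face (too tapered to grip); sprung up, 26 mm of slab and the crown
- logger_blue: the same logger in blue, locked in the other bay; to be left there
- rack: wooden block, 66 x 116 mm foot, 60 mm (x) x 110 mm (y) x 46 mm high, fixed. Origin: centre of the underside; z up. Two vertical pockets 56 mm apart along y, each 34 mm (x) x 26 mm (y) and 34 mm deep, their floor 12 mm above the worktop
- pocket_left (a point): centre of the floor of the rack's +y pocket (12 mm above the worktop, 34 mm below the rack's top); axes as rack
- pocket_right (a point): centre of the floor of the rack's -y pocket; axes as rack
- teapot_1: loose dark teapot with overhead handle, 78x94x115 mm, origin under its centre; bystander
- cup_0: loose pale speckled cup, 59x59x54 mm, origin under its centre; bystander
- cup_1: loose pale cup, 59x59x61 mm, origin under its centre; bystander
- stamp: loose brown wooden stamp, 34x34x61 mm, origin under its centre; bystander

How it is judged (in metres and radians):
On the way, in this order (a step that is already met when the one before it is completed fails the run):
1. the orange logger has sprung up in its bay: the lift under it is at least 20 mm up (((value of joint lift_left above 0.02 m and y of logger_orange in the frame of bay_left between -0.02 and 0.02 m and z of logger_orange in the frame of bay_left below -0.025 m) or (value of joint lift_right above 0.02 m and y of logger_orange in the frame of bay_right between -0.02 and 0.02 m and z of logger_orange in the frame of bay_right below -0.025 m))), for 0.1 s.
2. the orange logger stands in a pocket of the rack (height (world z) of logger_orange below 0.018 m and (horizontal distance between logger_orange and pocket_left below 0.01 m or horizontal distance between logger_orange and pocket_right below 0.01 m)), for 0.2 s.
At the end, for the whole second after the job is handed in: The orange logger stands at rest on the floor of either rack pocket (underside less than 6 mm above the pocket's floor and within 10 mm of its centre), crown up and within 0.3 rad of vertical; the blue logger is still locked in its bay, within 10 mm of where it was (all of step 2 and height (world z) of logger_orange above 0.008 m and angle between logger_orange's own z axis and vertical below 0.3 rad and linear speed of logger_orange below 0.02 m/s and distance of logger_blue from where it was at the start of the episode below 0.01 m); the robot touches nothing.
It fails at once if the blue logger was released or shifted by more than 10 mm (distance of logger_blue from where it was at the start of the episode above 0.01 m).
It fails at once if the teapot, a cup or the stamp was shifted by more than 25 mm (distance of any of teapot_1, cup_0, cup_1, stamp from where it was at the start of the episode above 0.025 m).
It also fails if it takes over 35 s, if anything falls off the work surface, if the arm or the gripper's body presses on something with over 40 N, if the wrist force passes 120 N, or if a joint passes its speed limit or range.

### The arm

A 6-joint arm with a two-finger parallel gripper is mounted at the origin on the work surface; the furniture and walls round the work are solid. World frame = base frame: x ahead of the robot, y to its left, z up, the work surface at z = 0. Lengths are in mm, angles in degrees, forces in N, time in s.
With the tool pointing down it reaches from about 325 to 1000 mm from the base axis. Payload 5.1 kg.
Tool frame: the origin (TCP) lies on the centre line of the jaws, within the pads' length; the fingertips stand 14 mm ahead of it and the grasp point (between the pads) lies 5 mm behind it; z points along the fingers, y is the line along which they close (so a half turn about z gives the same grasp; the last joint's range is limited). The gripper opens to 85 mm and grips with 20 to 120 N. Pads are 22 mm wide; open, the fingers measure 114 mm over their backs; the gripper's body (76 mm by 85 mm) begins 54 mm behind the grasp point. The pads swing forward as they close: fully open they stand 13 mm farther back than shut.
Start: joints at [-80.248, 7.093, 94.555, -0, 78.352, -4.733], TCP at [162.543, -629.337, 245.322] pointing down, gripper open.
Joint ranges: [-149.61, 149.61], [-58.7, 133.49], [1.44, 155.28], [-77.14, 257.14], [18.33, 153.61], [-166.67, 166.67]. Speed limits (degrees/s): [147.25, 147.25, 180, 180, 180, 180].

### API

Orientations are given as [roll, pitch, yaw] about the fixed x, y, z axes, in that order (R = Rz(yaw) Ry(pitch) Rx(roll)).
In Python, from rig import arm, eyes, ticket gives the robot as it stands (arm), with the cameras (eyes) and the job (ticket).
- The arm moves only by the shell command python3 jog.py 'ROWS' [FORCE]. ROWS is one flat JSON list of numbers that holds 1 to 10 rows one after another, with no inner brackets; each row has 7 numbers: a rotation vector rx, ry, rz in degrees, then dx, dy, dz in mm, then the finger opening in mm; each row shifts and turns the commanded pose from where the row before left it, along the tool's axes as they then stand; what a row does not reach is not made up. A row lasts 1/8 s, in which the tool goes at most 62.5 mm and 10.7 degrees, less where a joint would pass 70% of its speed; a pose out of reach is approached as far as the arm can. The fingers move at their own pace and stop on an object; FORCE is the grip in N (left out, the last holds). Time passes only in rows, so rows that do not move let the fingers close. It prints the time, the measured TCP pose, the force, the opening and the grip force at its end. Input that does not fit is refused with a message, and nothing moves.
- arm.get_obs(): the state, without advancing time (a new reading comes with each control period).
- eyes.snapshot(name): name is "side" or "top" or "wrist"; returns the picture (420x560x3 uint8, blue, green, red); there is no depth.
- eyes.get_calibration(name): a dict with "intrinsics" (3x3 intrinsics, pixels), "R" (3x3) and "t" (3): a world point X has camera coordinates R X + t. Camera axes: x right, y down, z forward; pixel columns grow to the right and rows downward; lengths in mm; the calibration is good to about 2 mm. A picture is of the moment at which its call begins: read the wrist's pose just before it. get_calibration takes no time and is no camera call; for the wrist camera it gives the pose at the moment of the call.
- ticket.hand_in(): hands the job in; it is judged then, once.
The state is a dict: "clock": time; "joints": joint angles; "qd": joint speeds; "tau": joint torques, N m; "tool_pos": TCP position; "tcp_rot": TCP orientation; "force": force on the tool from outside, world axes, zero at the start; "wrist_torque": the same for the moment, N m; "gripper_width": finger opening in mm; "finger_force": force on a finger pad.
Only numpy, scipy, OpenCV 4.12 (cv2) and the standard library are available. Lean on these libraries where they do the work, as an engineer would, in place of code of your own. Each camera call takes 0.05 s, during which the arm holds its last target. There are 200 camera calls.

## Working session

There is one attempt and no reset: what is moved stays moved. The work goes in short steps, Python scripts to look and compute and a shell command to move; the robot and the scene stay as the last step left them, time stands still between calls to the robot, and variables do not carry over. Pictures are saved under pics/ and viewed, at most 10 in all, crops included, and the job is handed in when it is done.

```bash
mkdir -p pics; ls; python3 - <<'E'
from rig import arm, eyes, ticket
import cv2
for n in ("side","top"):
    cv2.imwrite(f"pics/{n}0.png",eyes.snapshot(n))
    c=eyes.get_calibration(n); print(n,c)
print(arm.get_obs())
E
```

```text
jog.py
pics
rig.py
side {'intrinsics': array([[482.00795712,   0.        , 282.36866361],
       [  0.        , 482.00795712, 207.50757392],
       [  0.        ,   0.        ,   1.        ]]), 'R': array([[ 0.99837757,  0.05228047,  0.02256054],
       [ 0.04580799, -0.50211201, -0.86358854],
       [-0.03382089,  0.86322088, -0.50369223]]), 't': array([-499.58739147,    5.19360465, 1388.95031762])}
top {'intrinsics': array([[380.44678088,   0.        , 281.15943703],
       [  0.        , 380.44678088, 214.37537459],
       [  0.        ,   0.        ,   1.        ]]), 'R': array([[-0.03024833, -0.99954181,  0.00109778],
       [-0.97843584,  0.02938507, -0.20445006],
       [ 0.20432413, -0.00725838, -0.97887638]]), 't': array([-120.79275138,  501.09128655,  913.59445878])}
{'clock': 0.1, 'joints': array([-8.02484551e+01,  7.12999928e+00,  9.46270124e+01, -2.58142954e-03,
        7.83509983e+01, -4.73241123e+00]), 'qd': array([-0.02547072, -0.04495149, -0.23476098, -0.08028099,  0.08313015,
       -0.03892757]), 'tau': array([ 1.05386967e-03, -4.24930716e+01, -3.66654789e+01, -4.56956457e-05,
        3.91662368e-03,  1.64435249e-05]), 'tool_pos': array([ 162.44410711, -628.82889227,  244.16540981]), 'tcp_rot': array([-1.79892150e+02, -6.39240470e-03,  1.44844737e+01]), 'force': array([-0.23832192, -0.27418146, -0.14120581]), 'wrist_torque': array([-0.04999926,  0.00670538,  0.00341342]), 'finger_force': 0.0, 'gripper_width': 85.59813565364378}
```

View pics/side0.png

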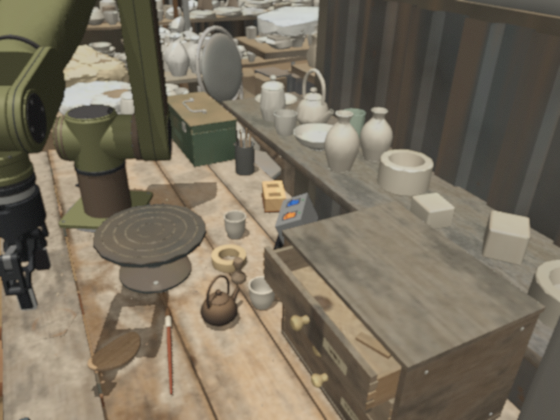

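View pics/top0.png

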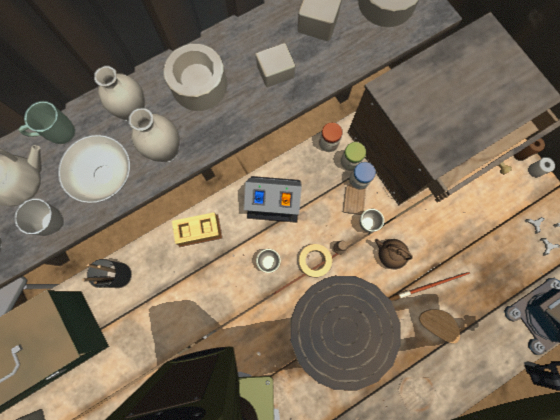

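The top view shows the dock at about (272,200), with orange at (286,199) on the dock's -y side, so bay_right, and blue at (258,197). The rack is at (197,228), and a shelf stands behind. The side view shows the dock at (293,212) and the rack at (274,195). I'll zoom in next.

```bash
python3 - <<'E'
import cv2,numpy as np
a=cv2.imread("pics/top0.png")[170:255,165:310]; b=cv2.imread("pics/side0.png")[175:260,225:325]
a=cv2.resize(a,None,fx=5.5,fy=5.5,interpolation=2)[:,:]; b=cv2.resize(b,None,fx=6,fy=6,interpolation=2)
cv2.imwrite("pics/topz.png",a);cv2.imwrite("pics/sidez.png",b)
E
```

```text
(no output)
```

View pics/topz.png

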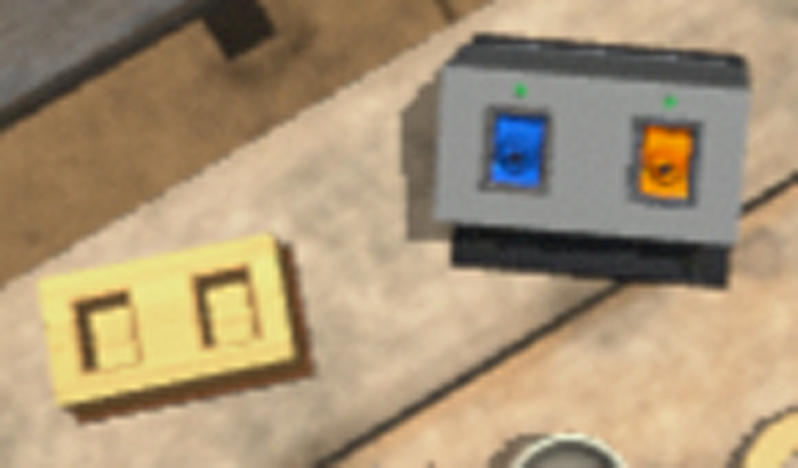

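View pics/sidez.png

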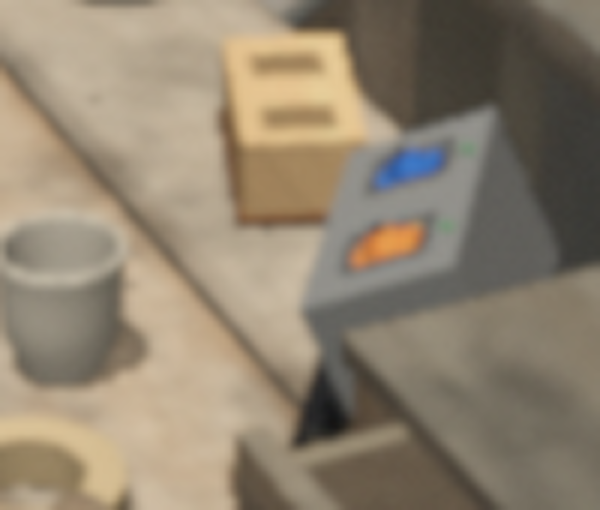

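The zoomed top view gives clear dock face corners, well outlines and rack top corners. The zoomed side view shows the same corners. I'll fit both poses to both views jointly.

```bash
cat > h.py <<'E'
import numpy as np,cv2
from scipy.optimize import least_squares
from scipy.spatial.transform import Rotation as Ro
from rig import arm, eyes, ticket
C={n:eyes.get_calibration(n) for n in("top","side")}
def proj(c,X):
    p=(X@c["R"].T+c["t"])@c["intrinsics"].T; return p[:,:2]/p[:,2:]
def T(p): # x,y,z,yaw -> dock face frame handled by tilt
    return Ro.from_euler("z",p[3],degrees=True).as_matrix()
def Rd(yaw,t=-25): return Ro.from_euler("zy",[yaw,t],degrees=True).as_matrix()
E
cat > fit.py <<'E'
from h import *
up=lambda a,f,o:(np.array(a,float)+.5)/f-.5+np.array(o)
tz=lambda a:up(a,5.5,(165,170)); sz=lambda a:up(a,6,(225,175))
F=np.array([[35,68,0],[35,-68,0],[-35,-68,0],[-35,68,0]],float)
wl=np.array([[15.5,11.5,0],[15.5,-11.5,0],[-15.5,-11.5,0],[-15.5,11.5,0]])
D=np.vstack([F,wl+[0,33,0],wl-[0,33,0]])
dt=tz([(445,65),(748,88),(737,243),(435,218),(487,107),(549,113),(543,192),(481,186),(637,118),(700,124),(695,205),(632,197)])
ds=sz([(493,105),(450,268),(305,305),(350,148)])
def run(M,mt,Ms,ms,tilt,x0,free):
    def f(p):
        R=Rd(p[3],p[4] if free else tilt)
        return np.r_[(proj(C["top"],M@R.T+p[:3])-mt).ravel(),(proj(C["side"],Ms@R.T+p[:3])-ms).ravel()]
    s=least_squares(f,x0); r=f(s.x).reshape(-1,2); print(s.x.round(1)); print(r.round(1).tolist()); return s.x
run(D,dt,F,ds,-25,[540,-80,98,0],0); run(D,dt,F,ds,-25,[540,-80,98,0,-25],1)
K=np.array([[30,55,0],[30,-55,0],[-30,-55,0],[-30,55,0]],float)
run(K,tz([(40,282),(272,236),(298,358),(65,407)]),K,sz([(342,32),(365,138),(235,142),(225,38)]),0,[540,100,46,10],0)
E
python3 fit.py
```

```text
[ 528.6 -114.6   99.    -6.2]
[[-0.5, 0.2], [0.6, 0.4], [-0.0, 0.3], [-0.4, 0.7], [1.1, 1.3], [-0.7, 0.9], [-0.5, -0.9], [1.3, -0.5], [1.0, 1.4], [-1.0, 1.0], [-1.2, -1.2], [0.9, -0.5], [0.8, -1.4], [1.9, 0.1], [-0.2, 1.4], [0.6, -1.2]]
[ 528.7 -114.6   98.9   -6.1  -23.1]
[[-0.5, 0.1], [0.6, 0.3], [0.0, 0.4], [-0.4, 0.8], [1.1, 1.3], [-0.7, 0.9], [-0.5, -0.9], [1.3, -0.5], [1.0, 1.4], [-1.0, 1.0], [-1.2, -1.2], [0.9, -0.5], [1.0, -0.9], [2.1, 0.4], [-0.4, 1.0], [0.4, -1.5]]
[469.1  82.2  46.9   9.7]
[[0.3, 0.1], [0.9, 0.1], [0.0, 0.8], [-0.9, 0.4], [-0.0, 0.1], [0.5, -0.1], [1.3, 0.0], [-0.2, -0.3]]
```

```bash
cat >> h.py <<'E'
dock=np.array([528.6,-114.6,98.5]);dyaw=-6.2
def frames():
    R=Rd(dyaw); return R,R@np.diag([1,-1,-1.]),dock+R@[0,-33,0],dock+R@[0,33,0]
def delta(Rt,pt):
    o=arm.get_obs(); R=Ro.from_euler("xyz",o["tcp_rot"],degrees=True).as_matrix()
    print("t",o["clock"],"pos",o["tool_pos"].round(1),"rot",o["tcp_rot"].round(1),"w",round(o["gripper_width"],1))
    print("transl in current axes",(R.T@(pt-o["tool_pos"])).round(1),"rotvec",Ro.from_matrix(R.T@Rt).as_rotvec(degrees=True).round(2),"transl in target axes",(Rt.T@(pt-o["tool_pos"])).round(1))
E
python3 - <<'E'
from h import *
def tri(a,b):
    f=lambda X:np.r_[proj(C["top"],X[None])[0]-a,proj(C["side"],X[None])[0]-b]
    s=least_squares(f,[500,-200,100.]);print(s.x.round(),round(s.cost,1))
tri((366,82),(287,222)); tri((444,190),(408,393)); tri((394,258),(219,281))
R,Rt,br,bl=frames(); print(br,bl,Rt[:,2])
delta(Rt,br-Rt[:,2]*150)
E
```

```text
[ 620. -337.  241.] 2901.0
[ 707. -585.  -24.] 1579.3
[ 384. -401.   85.] 9.9
[ 525.36993832 -147.40698181   96.9937975 ] [531.83006168 -81.79301819 100.0062025 ] [ 0.42261826  0.         -0.90630779]
t 0.1 pos [ 162.4 -628.8  244.2] rot [-179.9   -0.    14.5] w 85.6
transl in current axes [ 410.4 -391.2   12. ] rotvec [-1.92 25.08 20.33] transl in target axes [ 213.2 -507.4  136.8]
```

```bash
sed -i 's/"zy"/"ZY"/' h.py; python3 fit.py; python3 - <<'E'
from h import *
for a in ((366,82),(497,15),(560,90),(437,190)):
  for b in ((287,222),(430,203),(536,300),(385,372)):
    f=lambda X:np.r_[proj(C["top"],X[None])[0]-a,proj(C["side"],X[None])[0]-b]
    s=least_squares(f,[500,-200,100.])
    if s.cost<300: print(a,b,s.x.round(),round(s.cost,1))
E
```

```text
[ 528.7 -114.5   98.7   -6.3]
[[-0.5, 0.2], [0.5, 0.4], [0.1, 0.4], [-0.2, 0.6], [1.0, 1.3], [-0.8, 0.9], [-0.5, -0.9], [1.4, -0.6], [0.9, 1.4], [-1.1, 1.1], [-1.2, -1.2], [0.9, -0.5], [1.1, -0.3], [1.7, -1.0], [-0.5, 0.5], [0.9, -0.1]]
[ 528.7 -114.5   98.7   -6.3  -23.6]
[[-0.5, 0.2], [0.5, 0.3], [0.1, 0.5], [-0.2, 0.7], [1.1, 1.3], [-0.8, 0.9], [-0.5, -0.9], [1.4, -0.5], [0.9, 1.4], [-1.1, 1.0], [-1.2, -1.2], [0.9, -0.5], [1.2, -0.1], [1.8, -0.7], [-0.6, 0.2], [0.8, -0.3]]
[469.1  82.2  46.9   9.7]
[[0.3, 0.1], [0.9, 0.1], [0.0, 0.8], [-0.9, 0.4], [-0.0, 0.1], [0.5, -0.1], [1.3, 0.0], [-0.2, -0.3]]
(366, 82) (430, 203) [ 784. -330.  237.] 172.9
(497, 15) (430, 203) [ 755. -542.  382.] 289.7
(497, 15) (536, 300) [ 889. -625.  264.] 0.0
(560, 90) (385, 372) [ 674. -746.  244.] 207.8
(437, 190) (287, 222) [ 513. -447.  260.] 70.0
```

```bash
sed -i 's/^dock=.*/dock=np.array([528.7,-114.5,98.6]);dyaw=-6.3/' h.py; python3 - <<'E'
from h import *
R,Rt,br,bl=frames(); print(br,bl,Rt[:,2])
delta(Rt,br-Rt[:,2]*150)
E
```

```text
[ 525.07876773 -147.30071153   98.6       ] [532.32123227 -81.69928847  98.6       ] [ 0.42006605 -0.04637572 -0.90630779]
t 0.1 pos [ 162.4 -628.8  244.2] rot [-179.9   -0.    14.5] w 85.6
transl in current axes [ 412.3 -398.    10.4] rotvec [-4.64 24.74 20.43] transl in target axes [ 217.3 -518.4  111.9]
```

```bash
python3 jog.py '[0, 0, 0, 0, 0, -50, 85, 0, 0, 0, 38, -37, 0, 60, 0, 0, 0, 38, -37, 0, 40, 0, 0, 0, 38, -37, 0, 20, 0, 0, 0, 38, -37, 0, 0, 0, 0, 0, 38, -37, 0, 0, 0, 0, 0, 38, -37, 0, 0, 0, 0, 0, 38, -37, 0, 0]' 40
python3 jog.py '[0, 0, 0, 38, -37, 10, 0, 0, 0, 0, 38, -37, 10, 0, 0, 0, 0, 38, -37, 20, 0, -1.16, 6.2, 5.1, 32, -28, 20, 0, -1.16, 6.2, 5.1, 0, 0, 0, 0, -1.16, 6.2, 5.1, 0, 0, 0, 0, -1.16, 6.2, 5.1, 0, 0, 0, 0, 0, 0, 0, 0, 0, 0, 0]'
python3 - <<'E'
from h import *
R,Rt,br,bl=frames()
delta(Rt,br-Rt[:,2]*100)
c=eyes.get_calibration("wrist"); im=eyes.snapshot("wrist"); cv2.imwrite("pics/w0.png",im)
np.savez("w0.npz",R=c["R"],t=c["t"],K=c["intrinsics"])
print(proj(c,np.array([br,bl,br-8*Rt[:,2]])))
E
```

```text
clock: 1.1
tool_pos: [355.7, -310.3, 294.8]
tcp_rot: [-180.0, 0.0, 14.5]
force: [0.5, 0.6, 0.9]
gripper_width: 0.2
finger_force: 0.0
clock: 2.1
tool_pos: [460.4, -140.4, 233.9]
tcp_rot: [179.9, -25.0, -6.2]
force: [0.6, 1.0, 0.0]
gripper_width: 0.1
finger_force: 0.0
t 2.1 pos [ 460.4 -140.4  233.9] rot [179.9 -25.   -6.2] w 0.1
transl in current axes [ 1.8 -0.3 50. ] rotvec [0.05 0.04 0.09] transl in target axes [ 1.7 -0.2 50.1]
[[277.84731389 194.72074545]
 [202.32282005 194.65280152]
 [277.83314221 196.85549904]]
```

View pics/w0.png

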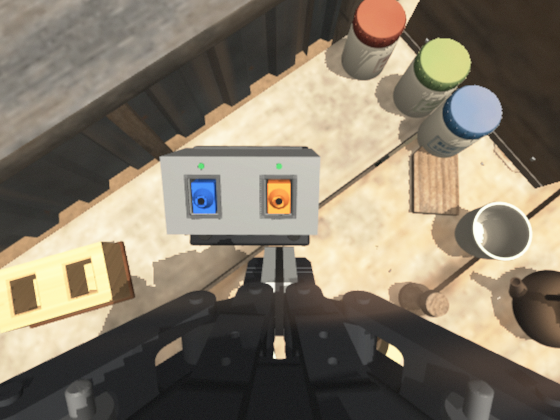

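The wrist view shows the wells at about (204,197) for blue and (278,197) for orange, with the orange crown at (278,200). That agrees with the model to under 2 mm. I'm approaching to press now.

```bash
python3 jog.py '[0, 0, 0, 0, 0, 40, 0, 0, 0, 0, 0, 0, 40, 0, 0, 0, 0, 0, 0, 30, 0, 0, 0, 0, 0, 0, 8, 0, 0, 0, 0, 0, 0, 5, 0, 0, 0, 0, 0, 0, 0, 0]'; python3 jog.py '[0, 0, 0, 0, 0, 1.5, 0, 0, 0, 0, 0, 0, 1.5, 0, 0, 0, 0, 0, 0, 0, 0]'
```

```text
clock: 2.9
tool_pos: [514.3, -147.1, 125.0]
tcp_rot: [179.9, -25.2, -6.2]
force: [-0.1, 0.0, -0.4]
gripper_width: -0.1
finger_force: 0.0
clock: 3.28
tool_pos: [515.0, -147.0, 121.5]
tcp_rot: [179.9, -25.1, -6.2]
force: [0.5, -0.4, -0.6]
gripper_width: -0.4
finger_force: 0.0
```

```bash
for i in 1; do python3 jog.py '[0, 0, 0, 0, 0, 1.5, 0, 0, 0, 0, 0, 0, 1.5, 0, 0, 0, 0, 0, 0, 0, 0]'; done;  python3 jog.py '[0, 0, 0, 0, 0, 1.5, 0, 0, 0, 0, 0, 0, 1, 0, 0, 0, 0, 0, 0, 0, 0]'
```

```text
clock: 3.65
tool_pos: [516.5, -147.3, 118.8]
tcp_rot: [179.9, -25.1, -6.2]
force: [-0.3, 0.1, 1.9]
gripper_width: 0.2
finger_force: 0.8
clock: 4.03
tool_pos: [517.4, -147.3, 116.3]
tcp_rot: [179.9, -25.1, -6.2]
force: [-1.2, -0.5, 1.8]
gripper_width: -0.0
finger_force: 1.4
```

```bash
python3 jog.py '[0, 0, 0, 0, 0, 1.5, 0, 0, 0, 0, 0, 0, 0.8, 0, 0, 0, 0, 0, 0, 0, 0]'
```

```text
clock: 4.4
tool_pos: [518.3, -147.4, 114.1]
tcp_rot: [179.9, -25.1, -6.2]
force: [-0.2, 0.5, 1.6]
gripper_width: 0.2
finger_force: 1.0
```

```bash
python3 jog.py '[0, 0, 0, 0, 0, 0.8, 0, 0, 0, 0, 0, 0, 0, 0]'; python3 jog.py '[0, 0, 0, 0, 0, -5, 0, 0, 0, 0, 0, 0, -7, 0, 0, 0, 0, 0, 0, -8, 0, 0, 0, 0, 0, 0, -10, 0, 0, 0, 0, 0, 0, -15, 0, 0, 0, 0, 0, 0, -25, 0, 0, 0, 0, 0, 0, -20, 40, 0, 0, 0, 0, 0, 0, 40]'; python3 - <<'E'
from h import *
R,Rt,br,bl=frames()
delta(Rt,br-Rt[:,2]*100)
c=eyes.get_calibration("wrist"); im=eyes.snapshot("wrist"); 
im2=eyes.snapshot("side")[175:260,225:325]
cv2.imwrite("pics/w1.png",np.hstack([im[100:300,100:400],cv2.resize(im2,(235,200),interpolation=2)]))
print(proj(c,np.array([br,bl,br-8*Rt[:,2],br-34*Rt[:,2]]))-[100,100])
E
```

```text
clock: 4.65
tool_pos: [519.0, -147.5, 114.0]
tcp_rot: [179.9, -25.1, -6.2]
force: [-1.7, -0.2, 5.4]
gripper_width: 0.5
finger_force: 2.6
clock: 5.65
tool_pos: [481.3, -143.6, 197.7]
tcp_rot: [179.8, -25.4, -6.2]
force: [-0.0, 0.7, 0.6]
gripper_width: 36.1
finger_force: 0.0
t 5.65 pos [ 481.3 -143.6  197.7] rot [179.8 -25.4  -6.2] w 36.1
transl in current axes [-2.1 -1.1  8.4] rotvec [ 0.18 -0.36  0.09] transl in target axes [-2.  -1.1  8.4]
[[176.28878561 113.06275569]
 [ 88.82699463 113.04723889]
 [176.24581984 116.06206011]
 [176.08484834 127.29896914]]
```

View pics/w1.png

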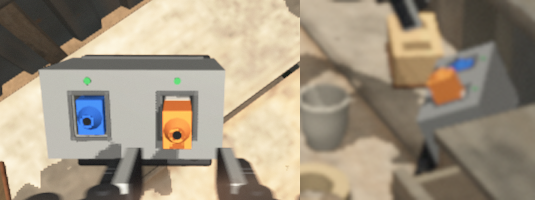

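It has sprung up. The orange slab stands proud with its crown at (176,135), leaning about 4 mm down the slope within the play. I'm closing in to grasp.

```bash
python3 jog.py '[0, 0, 0, -5, -1, 0, 42, 0, 0, 0, 0, 0, 30, 42, 0, 0, 0, 0, 0, 30, 42, 0, 0, 0, 0, 0, 20, 42, 0, 0, 0, 0, 0, 8, 42, 0, 0, 0, 0, 0, 0, 42]'; python3 - <<'E'
from h import *
R,Rt,br,bl=frames()
delta(Rt,br-Rt[:,2]*16)
E
```

```text
clock: 6.5
tool_pos: [512.9, -145.5, 112.1]
tcp_rot: [179.9, -25.0, -6.2]
force: [-0.5, -0.2, -0.3]
gripper_width: 41.9
finger_force: 0.0
t 6.5 pos [ 512.9 -145.5  112.1] rot [179.9 -25.   -6.2] w 41.9
transl in current axes [5.4 0.5 1.4] rotvec [0.03 0.02 0.06] transl in target axes [5.4 0.5 1.4]
```

```bash
python3 jog.py '[0, 0, 0, 2, 0, 1, 40, 0, 0, 0, 0, 0, 0, 30, 0, 0, 0, 0, 0, 0, 22, 0, 0, 0, 0, 0, 0, 14, 0, 0, 0, 0, 0, 0, 10, 0, 0, 0, 0, 0, 0, 10, 0, 0, 0, 0, 0, 0, 10]' 30
```

```text
clock: 7.38
tool_pos: [515.9, -146.2, 113.4]
tcp_rot: [179.9, -25.1, -6.2]
force: [-0.4, 0.2, 2.1]
gripper_width: 19.6
finger_force: 34.6
```

```bash
python3 jog.py '[0, 0, 0, 0, 0, -6, 10, 0, 0, 0, 0, 0, -8, 10, 0, 0, 0, 0, 0, -10, 10, 0, 0, 0, 0, 0, -12, 10, 0, 0, 0, 0, 0, -14, 10, 0, 0, 0, 0, 0, -20, 10, 0, 0, 0, 0, 0, -20, 10, 0, 0, 0, 0, 0, -20, 10, 0, 0, 0, 0, 0, 0, 10]'; python3 - <<'E'
from h import *
r=np.array([469.1,82.2,0]); Rr=Ro.from_euler("z",9.7,degrees=True).as_matrix(); Rt=Rr@np.diag([1,-1,-1.])
for s in(1,-1): delta(Rt,r+Rr@[0,28*s,0]+[0,0,150])
E
```

```text
clock: 8.5
tool_pos: [469.5, -141.2, 215.0]
tcp_rot: [179.8, -25.3, -6.2]
force: [-0.2, 0.1, -1.4]
gripper_width: 19.3
finger_force: 34.4
t 8.5 pos [ 469.5 -141.2  215. ] rot [179.8 -25.3  -6.2] w 19.3
transl in current axes [ -56.9 -249.1   44.1] rotvec [  3.71 -25.11 -15.69] transl in target axes [  37.3 -248.2   65. ]
t 8.5 pos [ 469.5 -141.2  215. ] rot [179.8 -25.3  -6.2] w 19.3
transl in current axes [ -43.  -195.3   50.9] rotvec [  3.71 -25.11 -15.69] transl in target axes [  37.3 -192.2   65. ]
```

```bash
python3 jog.py '[0.93, -6.28, -3.92, 0, 0, 0, 10, 0.93, -6.28, -3.92, 0, 0, 0, 10, 0.93, -6.28, -3.92, 0, 0, 0, 10, 0.93, -6.28, -3.92, 0, 0, 0, 10, 0, 0, 0, 7, -48, 0, 10, 0, 0, 0, 7, -50, 0, 10, 0, 0, 0, 7, -50, 0, 10, 0, 0, 0, 8, -50, 20, 10, 0, 0, 0, 8, -50, 40, 10, 0, 0, 0, 0, 0, 0, 10]'; python3 - <<'E'
from h import *
r=np.array([469.1,82.2,0]); Rr=Ro.from_euler("z",9.7,degrees=True).as_matrix(); Rt=Rr@np.diag([1,-1,-1.])
pl=r+Rr@[0,28,0]
delta(Rt,pl+[0,0,150])
cs=eyes.get_calibration("side");ct=eyes.get_calibration("top");cw=eyes.get_calibration("wrist")
im={n:eyes.snapshot(n) for n in("side","top","wrist")}
tp=arm.get_obs()["tool_pos"]
for n,c in(("side",cs),("top",ct),("wrist",cw)):
    print(n,proj(c,np.array([tp,tp-[0,0,51],tp+[0,0,19]])).round().tolist()); cv2.imwrite(f"pics/{n}2.png",im[n])
p=proj(cs,tp[None])[0].astype(int); q=proj(ct,tp[None])[0].astype(int)
a=im["side"][p[1]-40:p[1]+60,p[0]-50:p[0]+50]
b=im["wrist"]
cv2.imwrite("pics/c2.png",np.hstack([cv2.resize(a,(400,400),interpolation=2),cv2.resize(b,(400,300))[:].copy() if 0 else np.vstack([b[100:400,80:480]*1,np.zeros((100,400,3),np.uint8)])]))
print("side crop origin",p-[50,40],"x4; wrist crop origin 80,100")
E
```

```text
clock: 9.75
tool_pos: [460.3, 110.7, 149.8]
tcp_rot: [-179.8, 0.7, 10.0]
force: [-0.3, -0.2, -2.1]
gripper_width: 19.7
finger_force: 34.4
t 9.75 pos [460.3 110.7 149.8] rot [-179.8    0.7   10. ] w 19.7
transl in current axes [ 3.9  1.6 -0.2] rotvec [-0.2   0.68  0.3 ] transl in target axes [ 3.9  1.6 -0.2]
side [[273.0, 152.0], [273.0, 168.0], [273.0, 145.0]]
top [[173.0, 223.0], [179.0, 227.0], [171.0, 221.0]]
wrist [[286.0, 275.0], [284.0, 232.0], [287.0, 300.0]]
side crop origin [222 111] x4; wrist crop origin 80,100
```

View pics/c2.png

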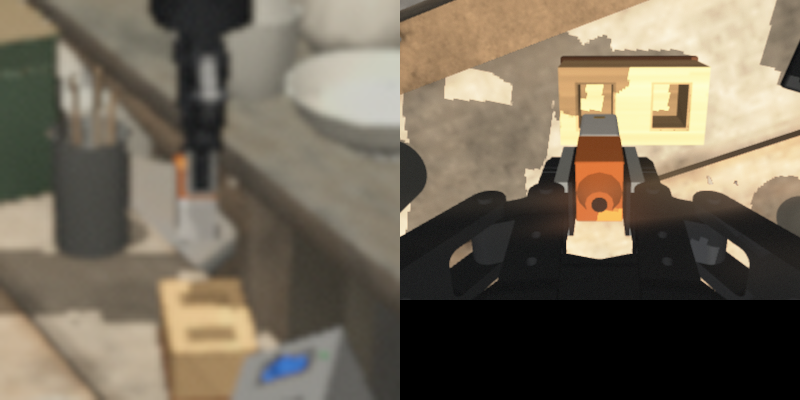

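The wrist crop shows the logger held crown up. Its bottom edge is at y≈115, the colour split at y≈135, the top-face edge at y≈160, the far top edge at about 220 and the crown tip at (598,205). I'll fit the lean to these.

```bash
python3 - <<'E'
from h import *
c=eyes.get_calibration("wrist"); o=arm.get_obs(); tp=o["tool_pos"]; R=Ro.from_euler("xyz",o["tcp_rot"],degrees=True).as_matrix()
# logger frame in tool: x=tool x,z=-tool z ; origin at (ox,oy,oz), lean th about tool y
M=np.array([[14,10,0],[14,-10,0],[14,10,31],[14,-10,31],[14,10,62],[14,-10,62],[-14,10,62],[-14,-10,62],[0,0,70.]])
obs=np.array([(580,116),(617,114),(580,135),(621,135),(577,160),(622,160),(575,220),(622,220),(598,205)],float)-[400,0]+[80,100]
def L(p,M): return (Ro.from_euler("y",p[3],degrees=True).as_matrix()@np.diag([1,-1,-1.])@M.T).T+p[:3]
def f(p): 
    P=proj(c,L(p,M)@R.T+tp)-obs
    return P.ravel()
for w in (0,1):
    s=least_squares(lambda p:np.r_[f(p),(p[2]-51)*3*w],[0,0,51,0],loss="soft_l1");print(s.x.round(1),f(s.x).reshape(-1,2).round().tolist())
    print("side",(4*(proj(C["side"],L(s.x,M)@R.T+tp)-[222,111])).round().tolist())
E
python3 - <<'E'
import cv2,numpy as np
w=cv2.imread("pics/wrist2.png")[200:340,230:340]; s=cv2.imread("pics/side2.png")[135:185,250:290]
cv2.imwrite("pics/c3.png",np.hstack([cv2.resize(w,(440,560),interpolation=2),cv2.resize(s,(336,420),interpolation=2).copy() if 0 else np.vstack([cv2.resize(s,(320,400),interpolation=2),np.zeros((160,320,3),np.uint8)])]))
E
```

```text
[-3.5  0.2 56.5  0.5] [[2.0, -0.0], [-1.0, 2.0], [-1.0, -1.0], [-2.0, -1.0], [-3.0, 1.0], [1.0, 1.0], [1.0, 0.0], [0.0, 0.0], [1.0, -3.0]]
side [[215.0, 227.0], [218.0, 238.0], [216.0, 188.0], [218.0, 200.0], [216.0, 149.0], [219.0, 160.0], [177.0, 150.0], [180.0, 162.0], [198.0, 145.0]]
[-1.8  0.2 51.2 -0.3] [[1.0, -1.0], [-1.0, 1.0], [-2.0, -1.0], [-1.0, -1.0], [-4.0, 0.0], [2.0, 0.0], [-0.0, 3.0], [1.0, 3.0], [1.0, -2.0]]
side [[218.0, 220.0], [220.0, 232.0], [219.0, 182.0], [222.0, 193.0], [220.0, 142.0], [223.0, 154.0], [181.0, 143.0], [184.0, 154.0], [202.0, 138.0]]
```

View pics/c3.png

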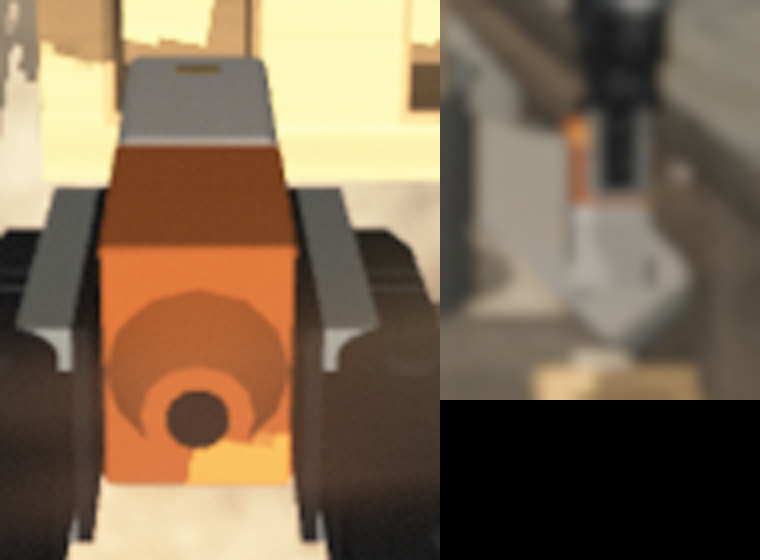

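The zoom shows the logger upright in the pads: front edge vertical, lean about 0, offset about -3.5 mm in tool x. Next I'll check the rack pose against the wrist view.

```bash
python3 - <<'E'
from h import *
c=eyes.get_calibration("wrist"); r=np.array([469.1,82.2,46]); Rr=Ro.from_euler("z",9.7,degrees=True).as_matrix()
K=np.array([[30,55,0],[30,-55,0],[-30,-55,0],[-30,55,0],[17,-15,0],[17,-41,0],[-17,-41,0],[-17,-15,0]],float)
print((proj(c,K@Rr.T+r)+[320,-100]).round(1).tolist())
w=cv2.imread("pics/wrist2.png"); cv2.imwrite("pics/c4.png",cv2.resize(w[140:270,225:405],None,fx=4.4,fy=4.4,interpolation=2))
print((((proj(c,K@Rr.T+r)-[225,140])+.5)*4.4-.5).round().tolist())
E
```

```text
[[559.6, 67.9], [711.0, 67.9], [703.9, 144.9], [562.1, 144.9], [655.1, 85.5], [690.4, 85.5], [687.0, 129.1], [653.0, 129.1]]
[[66.0, 124.0], [732.0, 124.0], [701.0, 463.0], [77.0, 463.0], [486.0, 202.0], [641.0, 202.0], [627.0, 394.0], [477.0, 394.0]]
```

View pics/c4.png

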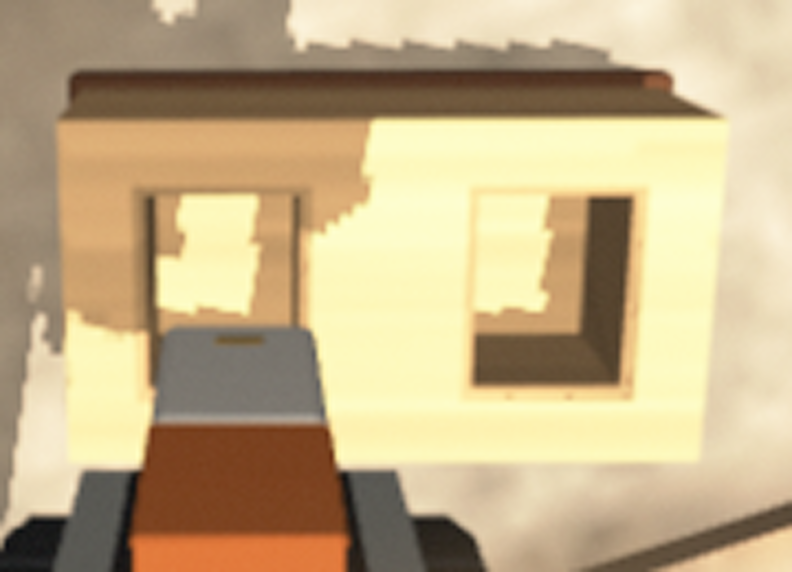

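The rack in the wrist view sits about 1 mm towards +y and +x of the fit. I'm folding that in and descending.

```bash
python3 jog.py '[-0.2, 0.68, 0.3, 4, 0.5, 0, 10, 0, 0, 0, 4, 0, 0, 10, 0, 0, 0, 0, 0, 20, 10, 0, 0, 0, 0, 0, 14, 10, 0, 0, 0, 0, 0, 0, 10, 0, 0, 0, 0, 0, 0, 10]'; python3 - <<'E'
from h import *
r=np.array([469.1,82.2,0]); Rr=Ro.from_euler("z",9.7,degrees=True).as_matrix(); Rt=Rr@np.diag([1,-1,-1.])
pl=r+Rr@[0,28,0]
delta(Rt,pl+[0,0,66]+Rt@[4,-1,0])
E
```

```text
clock: 10.65
tool_pos: [472.3, 109.2, 121.0]
tcp_rot: [180.0, -0.5, 9.4]
force: [-0.0, 0.5, -1.0]
gripper_width: 19.4
finger_force: 34.5
t 10.65 pos [472.3 109.2 121. ] rot [180.   -0.5   9.4] w 19.4
transl in current axes [-4.3 -3.  54.9] rotvec [ 0.05 -0.53 -0.3 ] transl in target axes [-3.7 -2.9 55. ]
```

```bash
python3 jog.py '[0, -0.5, -0.3, -4, -2.5, 5, 10, 0, 0, 0, 0, 0, 0, 10, 0, 0, 0, 0, 0, 0, 10, 0, 0, 0, 0, 0, 0, 10]'; python3 - <<'E'
from h import *
r=np.array([469.1,82.2,0]); Rr=Ro.from_euler("z",9.7,degrees=True).as_matrix(); Rt=Rr@np.diag([1,-1,-1.])
pl=r+Rr@[0,28,0]
delta(Rt,pl+[0,0,66]+Rt@[4,-1,0])
c=eyes.get_calibration("wrist"); w=eyes.snapshot("wrist"); cv2.imwrite("pics/w5.png",w)
o=(235,120);cv2.imwrite("pics/c5.png",cv2.resize(w[o[1]:o[1]+145,o[0]:o[0]+190],None,fx=4,fy=4,interpolation=2))
K=np.array([[30,55,46],[30,-55,46],[-30,-55,46],[-30,55,46],[17,41,46],[17,15,46],[-17,15,46],[-17,41,46],[17,-15,46],[17,-41,46],[-17,-41,46],[-17,-15,46]],float)
z=lambda P:((proj(c,P)-o+.5)*4-.5).round().tolist()
print(z(K@Rr.T+r))
b=arm.get_obs();R=Ro.from_euler("xyz",b["tcp_rot"],degrees=True).as_matrix()
print("bottom edge",z(np.array([[10.5,10,56],[10.5,-10,56],[10.5,10,25],[10.5,-10,25]])@R.T+b["tool_pos"]))
E
```

```text
clock: 11.15
tool_pos: [467.8, 111.1, 115.7]
tcp_rot: [179.9, -0.0, 9.7]
force: [-0.4, 0.9, -1.0]
gripper_width: 19.5
finger_force: 34.5
t 11.15 pos [467.8 111.1 115.7] rot [179.9  -0.    9.7] w 19.5
transl in current axes [ 0.4 -0.3 49.7] rotvec [ 0.05 -0.02  0.02] transl in target axes [ 0.4 -0.2 49.7]
[[5.0, 261.0], [718.0, 260.0], [679.0, 615.0], [18.0, 615.0], [97.0, 342.0], [263.0, 342.0], [260.0, 543.0], [101.0, 543.0], [454.0, 342.0], [620.0, 342.0], [601.0, 543.0], [443.0, 543.0]]
bottom edge [[243.0, 385.0], [108.0, 385.0], [256.0, 457.0], [95.0, 457.0]]
```

View pics/c5.png

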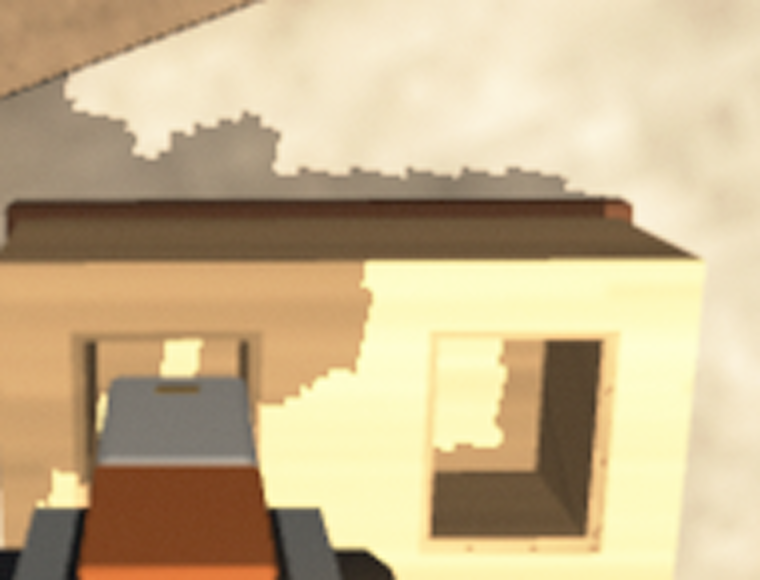

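The view is settled. The right-hand rack corner is at (704,260) against a predicted 718, and the left pocket's centre column is at 168 against the logger's 178. I'm shifting 1.5 mm towards +y and inserting.

```bash
python3 jog.py '[0, 0, 0, -0.3, -1.6, 0, 10, 0, 0, 0, 0, 0, 10, 10, 0, 0, 0, 0, 0, 6, 10, 0, 0, 0, 0, 0, 6, 10, 0, 0, 0, 0, 0, 0, 10]'; python3 jog.py '[0, 0, 0, 0, 0, 6, 10, 0, 0, 0, 0, 0, 6, 10, 0, 0, 0, 0, 0, 0, 10]'
```

```text
clock: 11.82
tool_pos: [466.5, 112.5, 92.5]
tcp_rot: [180.0, 0.1, 9.7]
force: [0.4, 0.2, -0.6]
gripper_width: 19.1
finger_force: 34.5
clock: 12.2
tool_pos: [466.7, 112.6, 80.8]
tcp_rot: [180.0, 0.1, 9.7]
force: [0.3, 1.0, -0.5]
gripper_width: 19.4
finger_force: 34.5
```

```bash
python3 jog.py '[0, 0, 0, 0, 0, 5, 10, 0, 0, 0, 0, 0, 4, 10, 0, 0, 0, 0, 0, 0, 10]'; python3 jog.py '[0, 0, 0, 0, 0, 2, 10, 0, 0, 0, 0, 0, 1.5, 10, 0, 0, 0, 0, 0, 0, 10]'
```

```text
clock: 12.58
tool_pos: [466.9, 112.6, 72.0]
tcp_rot: [180.0, 0.0, 9.7]
force: [-0.6, 0.6, -2.0]
gripper_width: 19.7
finger_force: 34.5
clock: 12.95
tool_pos: [467.1, 112.6, 68.9]
tcp_rot: [180.0, 0.0, 9.7]
force: [0.6, 0.6, -1.3]
gripper_width: 19.7
finger_force: 34.5
```

```bash
python3 jog.py '[0, 0, 0, 0, 0, 1.5, 10, 0, 0, 0, 0, 0, 1, 10, 0, 0, 0, 0, 0, 0, 10]'; python3 jog.py '[0, 0, 0, 0, 0, 1, 10, 0, 0, 0, 0, 0, 1, 10, 0, 0, 0, 0, 0, 0, 10]'
```

```text
clock: 13.32
tool_pos: [467.0, 112.6, 66.3]
tcp_rot: [180.0, 0.0, 9.7]
force: [0.1, 0.2, -1.1]
gripper_width: 19.3
finger_force: 34.5
clock: 13.7
tool_pos: [467.5, 112.7, 65.7]
tcp_rot: [180.0, 0.0, 9.7]
force: [-2.6, -0.1, 7.2]
gripper_width: 19.4
finger_force: 35.6
```

Contact is at TCP 66 mm, which matches the pocket floor. I'm releasing and retreating.

```bash
python3 jog.py '[0, 0, 0, 0, 0, -0.5, 24, 0, 0, 0, 0, 0, 0, 32, 0, 0, 0, 0, 0, 0, 40, 0, 0, 0, 0, 0, 0, 40, 0, 0, 0, 0, 0, -15, 40, 0, 0, 0, 0, 0, -25, 40, 0, 0, 0, 0, 0, -30, 40, 0, 0, 0, 0, 0, -30, 40, 0, 0, 0, 0, 0, 0, 40, 0, 0, 0, 0, 0, 0, 40]'; python3 - <<'E'
from h import *
c=eyes.get_calibration("wrist"); w=eyes.snapshot("wrist"); t=eyes.snapshot("top")
r=np.array([469.1,82.2,0]); Rr=Ro.from_euler("z",9.7,degrees=True).as_matrix(); pl=r+Rr@[0,28,12]
cv2.imwrite("pics/w6.png",w)
for n,im,cc in(("wrist",w,c),("top",t,C["top"])):
    h=cv2.cvtColor(im,cv2.COLOR_BGR2HSV); m=cv2.inRange(h,(5,190,110),(17,255,255))
    k,l,s,ce=cv2.connectedComponentsWithStats(m)
    print(n,[(s[i].tolist(),ce[i].round(1).tolist()) for i in range(1,k) if s[i,4]>15])
    for hh in (0,31,62,70): print(hh,proj(cc,np.array([pl+[0,0,hh]])).round(1))
    print("top face",proj(cc,np.array([[14,10,62],[14,-10,62],[-14,-10,62],[-14,10,62]])@Rr.T+pl).round().tolist())
E
```

```text
clock: 14.95
tool_pos: [466.7, 112.6, 164.6]
tcp_rot: [180.0, 0.0, 9.7]
force: [-0.0, 0.7, -0.1]
gripper_width: 40.0
finger_force: 0.0
wrist [([266, 190, 27, 8, 155], [278.9, 193.5]), ([267, 204, 17, 14, 103], [274.9, 209.7]), ([284, 206, 7, 13, 50], [287.0, 211.9])]
0 [[281.2 198.7]]
31 [[281.5 208. ]]
62 [[281.9 219.7]]
70 [[282.  223.3]]
top face [[267.0, 200.0], [296.0, 200.0], [296.0, 238.0], [268.0, 238.0]]
top [([177, 222, 10, 13, 64], [181.4, 227.4])]
0 [[187.7 232.5]]
31 [[184.8 230.6]]
62 [[181.7 228.5]]
70 [[180.9 228. ]]
top face [[177.0, 224.0], [185.0, 222.0], [187.0, 233.0], [178.0, 235.0]]
```

The logger's orange top is where the seated model predicts in both the wrist and top views, and the gripper is clear. I'm handing in.

```bash
python3 -c "
from rig import arm, eyes, ticket; print(ticket.hand_in())"
```

```text
the job is handed in; nothing more can be done
None
```

The orange logger was released, lifted out and stood crown up on the floor of the rack's left pocket, blue and the bystanders were never approached, and the job was handed in at about 15 s; no verdict was printed.

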